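# Reset the tripped charger control box

## Robot

A 7-joint arm with a two-finger parallel gripper is mounted at the origin on a cart in front of the work surface, level with it; the furniture and walls round the work are solid. World frame = base frame: x ahead of the robot, y to its left, z up, the work surface at z = 0. Lengths are in m, angles in rad, forces in N, time in s.
With the tool pointing down it reaches from about 0.35 to 0.9 m from the base axis. Payload 8.1 kg.
Tool frame: the origin (TCP) lies at the very end of the fingers, on their centre line; the grasp point (between the pads) lies 19 mm behind it; z points along the fingers, y is the line along which they close (so a half turn about z gives the same grasp; the last joint's range is limited). The gripper opens to 92 mm and grips with 3 to 60 N. Pads are 19 mm wide; open, the fingers measure 130 mm over their backs; the gripper's body (75 mm by 190 mm) begins 47 mm behind the grasp point.
Start: joints at [-1.257, 0.434, 0.025, 1.573, -0.012, 1.134, -0.075], TCP at [0.253, 0.571, 0.227] pointing down, gripper open.
Joint ranges: [-2.62, 2.62], [-0.44, 2.09], [-1.27, 1.32], [0.08, 2.57], [-1.32, 4.46], [0.12, 2], [-2.74, 2.74]. Speed limits (rad/s): [2.22, 2.22, 3.01, 3.01, 3.14, 3.14, 3.14].

## Interface

Orientations are given as a rotation vector (axis times angle).
In Python, from cell import arm gives the robot as it stands.
- The arm moves only by the tool drive_tool, never from a script. Its argument "targets" is a list of rows, each a list of 7 numbers: the turn, a rotation vector about the world's x, y, z in units of 5 degrees (1.0 is 5 degrees), then the shift along the world's x, y, z in units of 40 mm (1.0 is 40 mm), then the opening, from 0 (shut) to 1 (fully open). In form: [[wx, wy, wz, dx, dy, dz, fingers], ...]. A call has 1 to 5 rows; each row is the pose to reach, as a shift and turn from the pose commanded when the call began; what a row does not reach only later rows make up. A row lasts 1/10 s, in which the tool goes at most 50 mm and 8.59 degrees, less where a joint would pass 70% of its speed; a pose out of reach is approached as far as the arm can. A call with a gripper value outside its range is refused whole. The fingers move at their own pace and stop on an object; "force" is the grip in N (left out, the last holds). Time passes only in rows, so rows that repeat a pose let the fingers close. It gives the time, the measured TCP pose, the force, the opening and the grip force at its end, in the units of the state.
- arm.observe(): the state, without advancing time (a new reading comes with each control period).
- arm.get_image(name): name is "side" or "top"; returns a dict with "pixels" (400x640x3 uint8, red, green, blue), "intrinsics" (3x3 intrinsics, pixels), "k1" (the pictures are not rectified: a ray, as slopes to the right and down, at radius r is drawn at 1 + k1 r^2 times it, then the intrinsics apply), "rvec" (rotation vector, rad) and "tvec" (3), from world to camera coordinates, as OpenCV has them. Camera axes: x right, y down, z forward; pixel columns grow to the right and rows downward; lengths in m; the calibration is good to about 2 mm. A picture is of the moment at which its call begins. There is no depth.
- arm.sign_off(): hands the job in; it is judged then, once.
The state is a dict: "clock": time; "joints": joint angles; "dq": joint speeds; "joint_efforts": joint torques, N m; "position": TCP position; "ee_rot": TCP orientation; "force": force on the tool from outside, world axes, zero at the start; "ft_torque": the same for the moment, N m; "width": opening from 0.0 (shut) to 1.0 (fully open); "gripper_force": force on a finger pad.
Only numpy, scipy, OpenCV 4.12 (cv2) and the standard library are available. Lean on these libraries where they do the work, as an engineer would, in place of code of your own. Each camera call takes 0.05 s, during which the arm holds its last target. There are 200 camera calls.

## Task

The charger's grey control box has tripped: with a fingertip in the finger pocket of its shutter, slide the shutter fully back to uncover two wells, then reach a fingertip into the round well and press its sunken round key right down for a moment. Let the key come back up, then push the shutter fully home over the wells again. Do not press the key in the square well, and do not lift or disturb the loose things on the bench.

Things in the scene. Friction and masses are not known exactly. Their poses are not given: they have to be found in the camera images.
- control_box: Grey box fixed to the bench, 196 mm (x from -90 to +106 mm) by 172 mm (y), walls 74 mm high and 14 to 16 mm thick round a guideway with its floor at 60 mm. Origin at bench level; +x is the way the shutter opens, away from the robot, turned up to 0.45 rad. Two wells in the front half of the floor, centred at x = -37.5 mm, y = +36 and -36 mm: which is the round one varies.
- shutter (a joint): Slide of the aluminium shutter, m: 0 = fully home at the front stop, both wells covered; 0.076 = fully back at the rear stop, both wells clear. Starts between 0 and 0.012, stays where it is left, takes about 1.5 N to move. The shutter is 74 mm (x) by 142 mm (y), its top 74.5 mm above the bench, level with the walls.
- shutter_pocket (a point): Centre of the floor of the finger pocket in the middle of the shutter (moves with it), 62.5 mm above the bench. The pocket is an open rectangular recess 44 mm along the box's x, 50 mm along its y and 12 mm deep with upright walls: a fingertip lowered into it pushes the shutter either way. Axes parallel to the control box's.
- round_key_top (a point): Centre of the top of the round black key (34 mm diameter), 46 mm above the bench at rest: 14 mm below the rim of its round well (48 mm diameter, rim 60 mm above the bench, floor 30 mm above the bench).
- round_key (a joint): Travel of the round key, m: 0 = up, 0.008 = right down. Spring: about 2 N to start it, 5.4 N at the bottom; it springs back up.
- square_key_top (a point): Centre of the top of the square black key (30 mm square), 46 mm above the bench, in the square well (44 mm square, rim 60 mm above the bench). Not to be pressed.
- square_key (a joint): Travel of the square key, m: 0 = up, 0.008 = right down. Same spring. Must stay up.
- lockring_tool: Loose pale lockring tool, 35 mm across, 30 mm high, standing to the left of the box. Origin at its underside. Leave alone.
- tape: Loose black tape roll, 56 mm across, 19 mm high, to the right of the box. Origin at its underside. Leave alone.
- pen: Loose marker pen, 135 mm long, 17 mm thick, near the front edge on the left. Leave alone.
- pads_box: Loose small carton, 50x70x25 mm, on the right of the bench. Leave alone.
- sprockets: Loose stack of sprockets, 99 mm across, 22 mm high, on the left. Leave alone.
- spanner: Loose combination spanner, 155 mm long, 9 mm high, on the left. Leave alone.

How it is judged:
On the way, in this order (a step that is already met when the one before it is completed fails the run):
1. the shutter is slid fully back (within 10 mm of its rear stop) (value of joint shutter above 0.066 m), for 0.2 s.
2. a fingertip presses the round key down (more than 5 of its 8 mm) (value of joint round_key above 0.005 m and contact force between the fingers and round_key above 0.5 N), for 0.2 s.
3. the round key is up again (value of joint round_key below 0.002 m), for 0.1 s.
At the end, for the whole second after the job is handed in: The shutter is home within 5 mm of its front stop, and both keys are up (within 2 mm) (value of joint shutter below 0.005 m and value of joint each of round_key, square_key below 0.002 m); the robot touches nothing.
It fails at once if the square key is pressed (more than 2 mm) (value of joint square_key above 0.002 m).
It fails at once if a loose thing on the bench is lifted or disturbed (moved more than 20 mm) (distance of any of lockring_tool, tape, pen, pads_box, sprockets, spanner from where it was at the start of the episode above 0.02 m).
It also fails if it takes over 56 s, if anything falls off the work surface, if the arm or the gripper's body presses on something with over 40 N, if the wrist force passes 120 N, or if a joint passes its speed limit or range.

## Working session

There is one attempt and no reset: what is moved stays moved. The work goes in short steps, Python scripts to look and compute and a tool call to move; the robot and the scene stay as the last step left them, time stands still between calls to the robot, and variables do not carry over. Pictures are saved under pics/ and viewed, at most 10 in all, crops included, and the job is handed in when it is done.

Besides the shell and the picture viewer there is one more tool, called after "Emit:" by a JSON object that holds its "op" and its "data", one argument or row to a line. drive_tool: Moves the arm, as the interface text tells. Its arguments: {"type":"object","properties":{"targets":{"type":"array"},"force":{"type":"number"}},"required":["targets"]}

```bash
mkdir -p pics; python3 - <<'E'
from cell import arm
import cv2
for n in("top","side"):
    d=arm.get_image(n); cv2.imwrite(f"pics/{n}0.png",d["pixels"][:,:,::-1]); print(n,d["intrinsics"],d["k1"],d["rvec"],d["tvec"])
s=arm.observe(); print(s)
E
```

```text
top [[379.47690993   0.         318.58843126]
 [  0.         379.47690993 193.03528346]
 [  0.           0.           1.        ]] -0.03736382162416616 [ 2.09805492 -2.11950522  0.24078091] [0.17438101 0.53785022 0.91160489]
side [[388.18436763   0.         324.5596547 ]
 [  0.         388.18436763 199.85725944]
 [  0.           0.           1.        ]] -0.0848895683826623 [ 0.22955396 -2.67267835  1.46767072] [0.55067272 0.0314925  1.37503327]
{'clock': 0.1, 'joints': array([-1.25659744,  0.43514466,  0.02496375,  1.57400488, -0.01158082,
        1.13401456, -0.07508509]), 'dq': array([ 0.00195143, -0.00194609, -0.00084048, -0.00197538,  0.00039539,
       -0.00042082, -0.00017173]), 'joint_efforts': array([ 3.92362956e-03, -6.69125462e+01,  9.88273323e-01, -3.15145147e+01,
       -6.05428638e-02,  3.74815520e-02,  6.78376523e-05]), 'position': array([0.25288368, 0.57104678, 0.2260292 ]), 'ee_rot': array([-6.50002884e-01, -3.07345527e+00,  2.22804838e-03]), 'force': array([-0.54972247,  0.006061  , -0.27057531]), 'ft_torque': array([-0.02433284, -0.01542661, -0.03128382]), 'gripper_force': 0.0, 'width': 1.000446002748099}
```

View pics/top0.png

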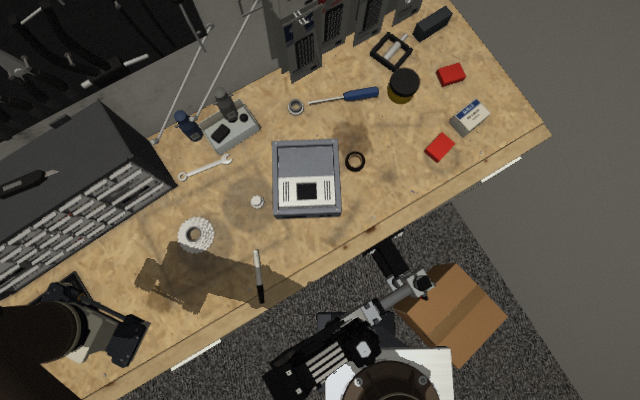

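View pics/side0.png

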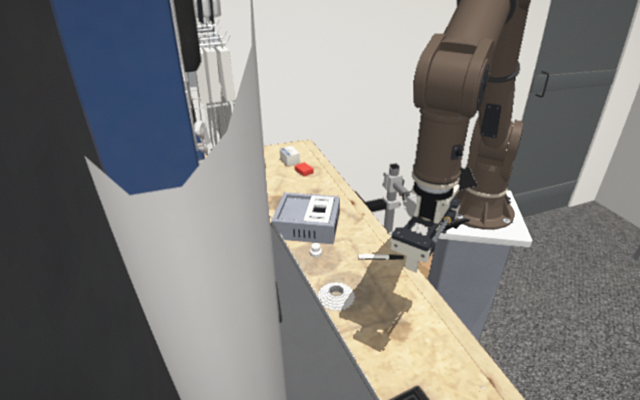

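The top view shows the grey box centred near (307,178), its pale shutter near (308,192) and the dark pocket near (307,190). The side view shows the box near (308,217). Next I'll measure the shutter, the pocket and the box outline.

```bash
cat > h.py <<'E'
from cell import arm
import cv2, numpy as np
def ray(d,uv,z):
    K=d["intrinsics"]; R=cv2.Rodrigues(np.array(d["rvec"],float))[0]; t=np.array(d["tvec"],float)
    n=cv2.undistortPoints(np.array(uv,float).reshape(-1,1,2),K,np.array([d["k1"],0,0,0,0.]))[:,0]
    v=np.c_[n,np.ones(len(n))]@R; c=-R.T@t
    return (c+v*((z-c[2])/v[:,2])[:,None])[:,:2]
def pix(d,P):
    return cv2.projectPoints(np.array(P,float).reshape(-1,1,3),np.array(d["rvec"],float),np.array(d["tvec"],float),d["intrinsics"],np.array([d["k1"],0,0,0,0.]))[0][:,0]
E
python3 - <<'E'
from h import *
d=arm.get_image("top"); im=d["pixels"].astype(int)
sp=im.max(2)-im.min(2)
hsv=cv2.cvtColor(d["pixels"],cv2.COLOR_RGB2HSV)
def biggest(m,u0,v0,u1,v1):
    z=np.zeros(m.shape,np.uint8); z[v0:v1,u0:u1]=m[v0:v1,u0:u1]*255
    c=cv2.findContours(z,cv2.RETR_EXTERNAL,cv2.CHAIN_APPROX_NONE)[0]; return max(c,key=cv2.contourArea)
def rep(n,c,z):
    w=ray(d,c[:,0,:],z).astype(np.float32); r=cv2.minAreaRect(w*1000); print(n,cv2.boundingRect(c),np.round(r[0],1),np.round(r[1],1),round(r[2],2)); print(np.round(cv2.boxPoints(r),1).tolist())
white=(im.min(2)>170)
rep("shutter",biggest(white,265,135,345,220),.0745)
rep("pocket",biggest(im.max(2)<70,285,178,330,205),.0745)
g=(im[:,:,2]>=im[:,:,0]-3)&(im.min(2)>60)
rep("box",biggest(g,262,132,350,222),.074)
c=d["pixels"][125:230,255:355]
cv2.imwrite("pics/c0.png",cv2.resize(c[:,:,::-1],None,fx=5.5,fy=5.5,interpolation=cv2.INTER_CUBIC))
E
```

```text
shutter (279, 176, 56, 30) [542.8 199.8] [ 73.5 139. ] 1.75
[[503.8999938964844, 268.1000061035156], [508.20001220703125, 129.1999969482422], [581.5999755859375, 131.39999389648438], [577.4000244140625, 270.3999938964844]]
pocket (297, 183, 20, 16) [542.8 199.5] [38.9 47.7] 0.09
[[523.2999877929688, 223.3000030517578], [523.4000244140625, 175.60000610351562], [562.2999877929688, 175.6999969482422], [562.2999877929688, 223.39999389648438]]
box (272, 139, 69, 77) [581.1 201.1] [194.3 169.6] 1.82
[[481.29998779296875, 282.79998779296875], [486.70001220703125, 113.30000305175781], [680.9000244140625, 119.5], [675.5, 288.8999938964844]]
```

View pics/c0.png

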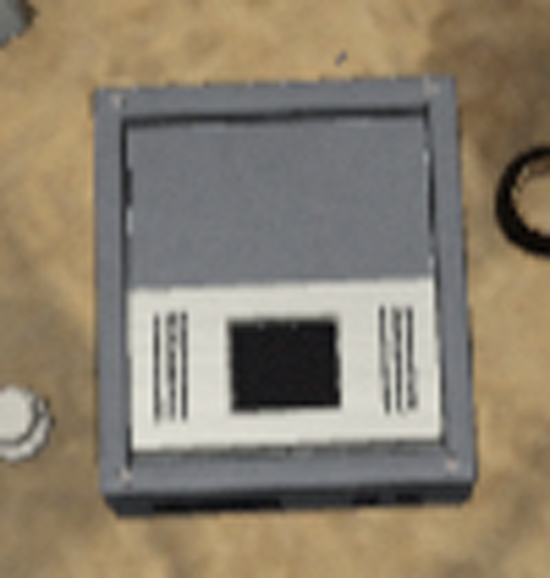

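Emit:
{"op": "drive_tool", "data": {
  "targets": [
    [0, 0, 0.6, 0.7, -0.9, 0, 0],
    [0, 0, 1.2, 1.4, -1.8, 0, 0],
    [0, 0, 1.8, 2.1, -2.7, 0, 0],
    [0, 0, 2.4, 2.8, -3.6, 0, 0],
    [0, 0, 3, 3.5, -4.5, 0, 0]
  ],
  "force": 20
}}

```text
clock: 0.65
position: [0.3938, 0.3898, 0.2266]
ee_rot: [-0.24, -3.132, 0.0]
force: [0.7, 0.0, -0.0]
width: 0.612
gripper_force: 0.0
```

Emit:
{"op": "drive_tool", "data": {
  "targets": [
    [0, 0, 0.5, 0.7, -0.9, 0, 0],
    [0, 0, 1, 1.4, -1.8, 0, 0],
    [0, 0, 1.5, 2.1, -2.7, 0, 0],
    [0, 0, 2, 2.8, -3.6, 0, 0],
    [0, 0, 2.1, 3.5, -4.5, 0, 0]
  ]
}}

```text
clock: 1.15
position: [0.5338, 0.2098, 0.2266]
ee_rot: [0.047, -3.141, -0.0]
force: [1.1, 2.1, 0.7]
width: 0.182
gripper_force: 0.0
```

```bash
cat > st.py <<'E'
from h import *
from scipy.spatial.transform import Rotation as Ro
def st():
    s=arm.observe(); M=Ro.from_rotvec(s["ee_rot"]).as_matrix()
    print("t",round(s["clock"],2),"p",np.round(s["position"]*1000,1),"yang",round(np.degrees(np.arctan2(M[1,1],M[0,1])),2),"z",np.round(M[:,2],4),"F",np.round(s["force"],1),"w",round(s["width"],3),"j",np.round(s["joints"],2)); return s
E
python3 -c "from st import *; st()"
```

```text
t 1.15 p [533.8 209.8 226.6] yang 91.71 z [-2.e-04  0.e+00 -1.e+00] F [1.1 2.1 0.7] w 0.182 j [-0.53  0.35  0.08  1.71 -0.03  1.09  1.16]
```

Emit:
{"op": "drive_tool", "data": {
  "targets": [
    [0, 0, 0, 0.22, -0.25, -0.6, 0],
    [0, 0, 0, 0.22, -0.25, -1.4, 0],
    [0, 0, 0, 0.22, -0.25, -2.2, 0],
    [0, 0, 0, 0.22, -0.25, -3.1, 0],
    [0, 0, 0, 0.22, -0.25, -3.1, 0]
  ]
}}

```text
clock: 1.65
position: [0.5386, 0.2001, 0.0985]
ee_rot: [0.044, -3.134, 0.005]
force: [-0.5, -0.4, 0.2]
width: 0.003
gripper_force: 0.0
```

```bash
python3 - <<'E'
from st import *
s=st()
a=arm.get_image("top")["pixels"][110:240,230:370]; d=arm.get_image("side"); b=d["pixels"][160:260,260:360]
print(pix(d,[s["position"],[.543,.1997,.0625]]))
a=cv2.resize(a,(420,390),interpolation=cv2.INTER_CUBIC); b=cv2.resize(b,(380,390),interpolation=cv2.INTER_CUBIC)
cv2.imwrite("pics/n1.png",np.hstack([a,b])[:,:,::-1])
E
```

```text
t 1.65 p [538.6 200.1  98.5] yang 91.62 z [-0.0076 -0.0035 -1.    ] F [-0.5 -0.4  0.2] w 0.003 j [-0.5   0.49  0.07  1.84 -0.05  0.82  1.19]
[[320.03241661 201.5184491 ]
 [318.81133871 210.6993086 ]]
```

View pics/n1.png

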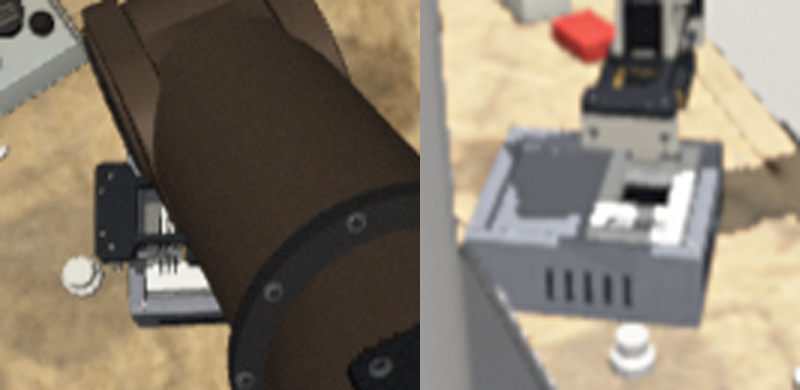

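The right half shows the closed fingertips at about (650,157) in the crop, or about (320,200) in the full side image. They are above the pocket and match the predicted TCP. Now I lower them in gently.

Emit:
{"op": "drive_tool", "data": {
  "targets": [
    [0, 0, 0, 0.1, 0, 0, 0],
    [0, 0, 0, 0.1, 0, -0.2, 0],
    [0, 0, 0, 0.1, 0, -0.4, 0],
    [0, 0, 0, 0.1, 0, -0.6, 0],
    [0, 0, 0, 0.1, 0, -0.6, 0]
  ]
}}

```text
clock: 2.25
position: [0.5449, 0.2012, 0.0775]
ee_rot: [0.044, -3.139, 0.001]
force: [-1.5, -0.0, 0.1]
width: 0.004
gripper_force: 0.0
```

Emit:
{"op": "drive_tool", "data": {
  "targets": [
    [0, 0, 0, 0, 0, 0, 0],
    [0, 0, 0, 0, 0, -0.1, 0],
    [0, 0, 0, 0, 0, -0.2, 0],
    [0, 0, 0, 0, 0, -0.3, 0],
    [0, 0, 0, 0, 0, -0.3, 0]
  ]
}}

```text
clock: 2.75
position: [0.5454, 0.2013, 0.0661]
ee_rot: [0.044, -3.14, 0.001]
force: [-0.6, -0.6, -0.0]
width: 0.005
gripper_force: 0.0
```

```bash
python3 -c "from st import *; st()"
```

```text
t 2.75 p [545.4 201.3  66.1] yang 91.61 z [-1.e-03 -4.e-04 -1.e+00] F [-0.6 -0.6 -0. ] w 0.005 j [-0.49  0.54  0.07  1.85 -0.05  0.75  1.2 ]
```

Emit:
{"op": "drive_tool", "data": {
  "targets": [
    [0, 0, 0, 0.2, 0.01, 0, 0],
    [0, 0, 0, 0.5, 0.02, 0, 0],
    [0, 0, 0, 0.8, 0.02, 0, 0],
    [0, 0, 0, 1.1, 0.03, 0, 0],
    [0, 0, 0, 1.4, 0.04, 0, 0]
  ]
}}

```text
clock: 3.25
position: [0.6032, 0.2033, 0.0668]
ee_rot: [-0.044, 3.141, 0.001]
force: [-2.5, 1.3, 1.0]
width: 0.006
gripper_force: 1.0
```

Emit:
{"op": "drive_tool", "data": {
  "targets": [
    [0, 0, 0, 0.2, 0.01, 0, 0],
    [0, 0, 0, 0.3, 0.01, 0, 0],
    [0, 0, 0, 0.4, 0.01, 0, 0],
    [0, 0, 0, 0.5, 0.02, 0, 0],
    [0, 0, 0, 0.5, 0.02, 0, 0]
  ]
}}

```text
clock: 3.75
position: [0.6224, 0.2037, 0.0668]
ee_rot: [-0.044, 3.141, -0.0]
force: [0.3, 0.3, -0.4]
width: 0.009
gripper_force: 0.0
```

```bash
python3 -c "from st import *; st()"
```

```text
t 3.75 p [622.4 203.7  66.8] yang 91.6 z [ 7.e-04 -1.e-04 -1.e+00] F [ 0.3  0.3 -0.4] w 0.009 j [-0.45  0.64  0.07  1.66 -0.06  0.84  1.25]
```

Emit:
{"op": "drive_tool", "data": {
  "targets": [
    [0, 0, 0, 0.05, 0, 0, 0],
    [0, 0, 0, 0.1, 0, 0, 0],
    [0, 0, 0, 0.1, 0, 0, 0]
  ]
}}

```text
clock: 4.05
position: [0.6252, 0.2038, 0.0666]
ee_rot: [0.044, -3.14, 0.0]
force: [-4.4, -0.5, 2.8]
width: 0.008
gripper_force: 1.9
```

```bash
python3 - <<'E'
from st import *
st(); b=arm.get_image("side")["pixels"][160:260,250:370]
cv2.imwrite("pics/n2.png",cv2.resize(b,(720,600),interpolation=cv2.INTER_CUBIC)[:,:,::-1])
E
```

```text
t 4.05 p [625.2 203.8  66.6] yang 91.62 z [-1.4e-03 -3.0e-04 -1.0e+00] F [-4.4 -0.5  2.8] w 0.008 j [-0.44  0.64  0.07  1.65 -0.06  0.85  1.25]
```

View pics/n2.png

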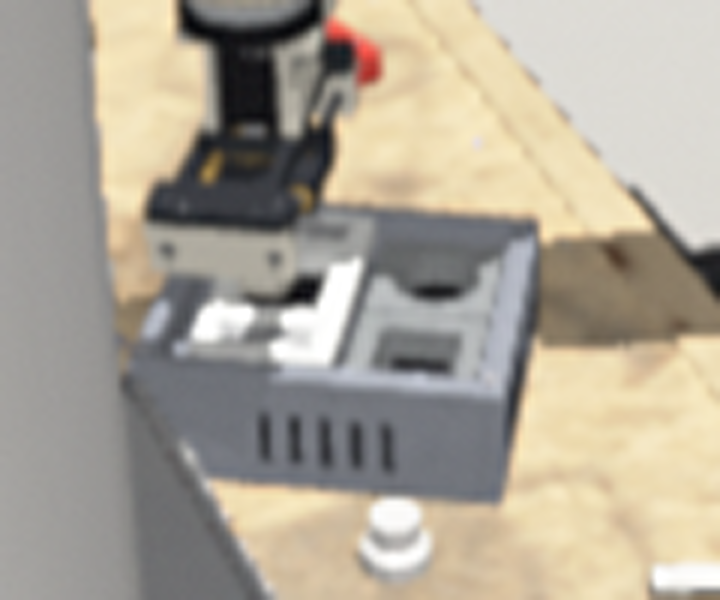

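The shutter looks back. The round well is the far one, at about (435,270) in the crop (y = -36 side), and the square well is at about (420,350). I'll confirm the rear stop with a small extra push.

Emit:
{"op": "drive_tool", "data": {
  "targets": [
    [0, 0, 0, 0.05, 0, 0, 0],
    [0, 0, 0, 0.1, 0, 0, 0],
    [0, 0, 0, 0.1, 0, 0, 0]
  ]
}}

```text
clock: 4.4
position: [0.6255, 0.2038, 0.0664]
ee_rot: [0.045, -3.133, 0.002]
force: [-18.1, -1.7, 12.6]
width: 0.0
gripper_force: 8.9
```

Emit:
{"op": "drive_tool", "data": {
  "targets": [
    [0, 0, 0, -0.2, 0, 0, 0],
    [0, 0, 0, -0.4, 0, 0, 0],
    [0, 0, 0, -0.4, 0, 0.3, 0],
    [0, 0, 0, -0.4, 0, 0.9, 0],
    [0, 0, 0, -0.4, 0, 1.6, 0]
  ]
}}

```text
clock: 4.9
position: [0.614, 0.2037, 0.1318]
ee_rot: [-0.044, 3.141, -0.0]
force: [0.6, 0.9, -0.1]
width: 0.009
gripper_force: 0.0
```

Emit:
{"op": "drive_tool", "data": {
  "targets": [
    [0, 0, 0, 0, 0, 0.3, 0],
    [0, 0, 0, 0, 0.8, 0.6, 0],
    [0, 0, 0, 0, 1.6, 0.6, 0],
    [0, 0, 0, 0, 2.6, 0.6, 0],
    [0, 0, 0, 0, 2.6, 0.6, 0]
  ]
}}

```text
clock: 5.4
position: [0.612, 0.3159, 0.1548]
ee_rot: [0.056, -3.141, -0.008]
force: [-0.4, 0.6, 0.0]
width: 0.006
gripper_force: 0.0
```

```bash
python3 - <<'E'
from st import *
st(); t=arm.get_image("top"); d=arm.get_image("side")
o=np.array([573.3,200.8]);u=np.array([.9995,.0315]);n=np.array([-.0315,.9995])
out=[]
th=np.linspace(0,2*np.pi,24,endpoint=False)
c=o-37.5*u-36*n; print(c)
ring=np.array([[*(c+24*np.cos(a)*u+24*np.sin(a)*n),60] for a in th])/1000
for im,(v0,u0),k in((t,(130,255),4),(d,(170,270),5)):
    p=np.ascontiguousarray(cv2.resize(im["pixels"][v0:v0+100,u0:u0+(100 if k==4 else 80)],None,fx=k,fy=k,interpolation=cv2.INTER_CUBIC))
    for q in pix(im,ring): cv2.circle(p,tuple(int(round(x)) for x in ((q-[u0,v0]+.5)*k)),1,(255,0,0),-1)
    out.append(p)
out[0]=cv2.copyMakeBorder(out[0],0,100,0,0,cv2.BORDER_CONSTANT)
cv2.imwrite("pics/n3.png",np.hstack(out)[:,:,::-1])
E
```

```text
t 5.4 p [612.  315.9 154.8] yang 92.06 z [-4.0e-04  4.9e-03 -1.0e+00] F [-0.4  0.6  0. ] w 0.006 j [-0.6   0.59  0.07  1.49 -0.05  1.06  1.1 ]
[536.95275 163.63675]
```

View pics/n3.png

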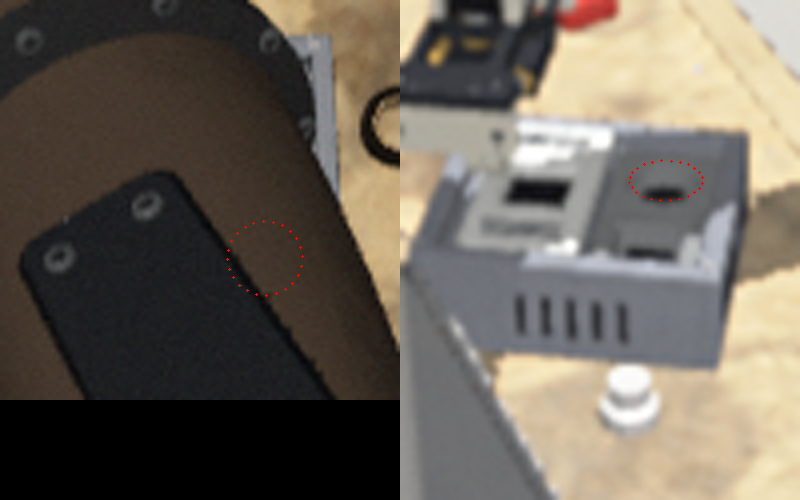

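The side view shows the predicted round well ring at about (666,182) in the crop, around the visible dark key at (665,193). I'll move over it, at about (0.537, 0.164).

Emit:
{"op": "drive_tool", "data": {
  "targets": [
    [0, 0, 0, -0.4, -0.8, 0, 0],
    [0, 0, 0, -0.9, -1.7, 0, 0],
    [0, 0, 0, -1.4, -2.7, 0, 0],
    [0, 0, 0, -1.85, -3.6, 0, 0],
    [0, 0, 0, -1.85, -3.6, 0, 0]
  ]
}}

```text
clock: 6.0
position: [0.5382, 0.1559, 0.155]
ee_rot: [0.031, -3.14, 0.006]
force: [0.4, -0.4, -1.2]
width: 0.004
gripper_force: 0.0
```

Emit:
{"op": "drive_tool", "data": {
  "targets": [
    [0, 0, 0, 0, 0, -0.5, 0],
    [0, 0, 0, 0, 0, -1, 0],
    [0, 0, 0, 0, 0, -1.5, 0],
    [0, 0, 0, 0, 0, -1.5, 0],
    [0, 0, 0, 0, 0, -1.5, 0]
  ]
}}

```text
clock: 6.5
position: [0.5401, 0.1631, 0.0951]
ee_rot: [0.042, -3.141, 0.001]
force: [1.5, -0.1, -0.4]
width: 0.005
gripper_force: 0.0
```

```bash
python3 -c "from st import *; st()"
```

```text
t 6.5 p [540.1 163.1  95.1] yang 91.55 z [-2.e-04 -5.e-04 -1.e+00] F [ 1.5 -0.1 -0.4] w 0.005 j [-0.44  0.48  0.07  1.88 -0.05  0.79  1.26]
```

Emit:
{"op": "drive_tool", "data": {
  "targets": [
    [0, 0, 0.05, -0.08, 0.01, -0.3, 0],
    [0, 0, 0.05, -0.08, 0.01, -0.6, 0],
    [0, 0, 0.05, -0.08, 0.01, -0.75, 0],
    [0, 0, 0.05, -0.08, 0.01, -0.75, 0],
    [0, 0, 0.05, -0.08, 0.01, -0.75, 0]
  ]
}}

```text
clock: 7.0
position: [0.5367, 0.1643, 0.0646]
ee_rot: [0.051, -3.141, 0.0]
force: [-0.5, -0.2, -0.3]
width: 0.002
gripper_force: 0.0
```

```bash
python3 - <<'E'
from st import *
st(); b=arm.get_image("side")["pixels"][170:250,270:370]
cv2.imwrite("pics/n4.png",cv2.resize(b,(700,560),interpolation=cv2.INTER_CUBIC)[:,:,::-1])
E
```

```text
t 7.0 p [536.7 164.3  64.6] yang 91.86 z [-2.e-04 -1.e-04 -1.e+00] F [-0.5 -0.2 -0.3] w 0.002 j [-0.44  0.52  0.07  1.91 -0.05  0.72  1.26]
```

View pics/n4.png

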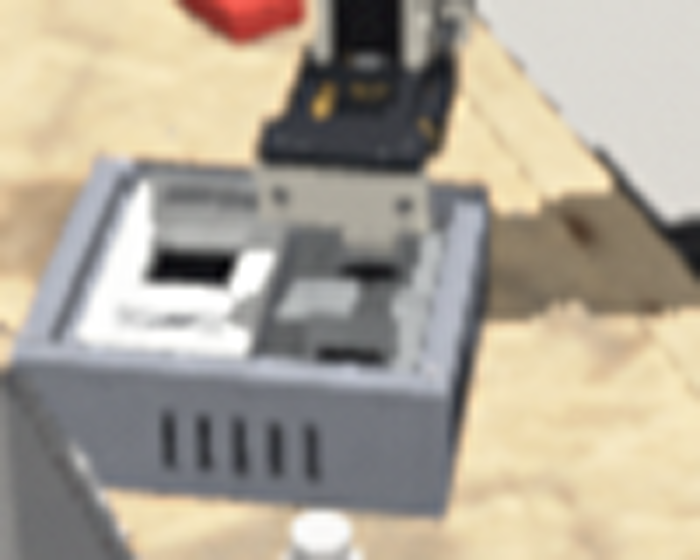

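The fingertips sit at about (385,250) in the crop, just above the round well, with the dark key below at (370,270). I'm descending slowly.

Emit:
{"op": "drive_tool", "data": {
  "targets": [
    [0, 0, 0, 0, 0, -0.1, 0],
    [0, 0, 0, 0, 0, -0.2, 0],
    [0, 0, 0, 0, 0, -0.3, 0],
    [0, 0, 0, 0, 0, -0.38, 0],
    [0, 0, 0, 0, 0, -0.38, 0]
  ]
}}

```text
clock: 7.55
position: [0.5363, 0.1642, 0.049]
ee_rot: [0.051, -3.14, 0.0]
force: [0.6, 0.6, 0.5]
width: 0.003
gripper_force: 0.0
```

Emit:
{"op": "drive_tool", "data": {
  "targets": [
    [0, 0, 0, 0, 0, -0.1, 0],
    [0, 0, 0, 0, 0, -0.2, 0],
    [0, 0, 0, 0, 0, -0.3, 0],
    [0, 0, 0, 0, 0, -0.3, 0],
    [0, 0, 0, 0, 0, -0.3, 0]
  ]
}}

```text
clock: 8.05
position: [0.537, 0.1644, 0.0382]
ee_rot: [-0.051, 3.14, 0.001]
force: [-3.3, -0.5, 11.8]
width: 0.008
gripper_force: 6.1
```

Emit:
{"op": "drive_tool", "data": {
  "targets": [
    [0, 0, 0, 0, 0, 0, 0],
    [0, 0, 0, 0, 0, 0, 0],
    [0, 0, 0, 0, 0, 0, 0]
  ]
}}

```text
clock: 8.35
position: [0.537, 0.1644, 0.0382]
ee_rot: [-0.051, 3.14, 0.001]
force: [-3.1, -1.3, 12.1]
width: 0.009
gripper_force: 6.0
```

Emit:
{"op": "drive_tool", "data": {
  "targets": [
    [0, 0, 0, 0, 0, 0.2, 0],
    [0, 0, 0, 0, 0, 0.5, 0],
    [0, 0, 0, 0, 0, 0.9, 0],
    [0, 0, 0, 0, 0, 1.3, 0],
    [0, 0, 0, 0, 0, 1.7, 0]
  ]
}}

```text
clock: 8.85
position: [0.5364, 0.1642, 0.1065]
ee_rot: [0.051, -3.141, 0.0]
force: [0.2, -0.5, -0.6]
width: 0.004
gripper_force: 0.0
```

```bash
python3 -c "from st import *; st()"
```

```text
t 8.85 p [536.4 164.2 106.5] yang 91.86 z [-3.e-04 -1.e-04 -1.e+00] F [ 0.2 -0.5 -0.6] w 0.004 j [-0.45  0.46  0.07  1.87 -0.05  0.81  1.25]
```

Emit:
{"op": "drive_tool", "data": {
  "targets": [
    [0, 0, 0, 0.6, 0.3, 0, 0],
    [0, 0, 0, 1.2, 0.6, 0, 0],
    [0, 0, 0, 1.9, 0.95, 0, 0],
    [0, 0, 0, 1.9, 0.95, 0, 0],
    [0, 0, 0, 1.9, 0.95, 0, 0]
  ]
}}

```text
clock: 9.35
position: [0.6123, 0.2022, 0.1053]
ee_rot: [0.051, -3.14, 0.001]
force: [0.3, 0.3, 1.7]
width: 0.003
gripper_force: 0.0
```

Emit:
{"op": "drive_tool", "data": {
  "targets": [
    [0, 0, 0, 0, 0, -0.2, 0],
    [0, 0, 0, 0, 0, -0.5, 0],
    [0, 0, 0, 0, 0, -0.8, 0],
    [0, 0, 0, 0, 0, -1, 0],
    [0, 0, 0, 0, 0, -1, 0]
  ]
}}

```text
clock: 9.85
position: [0.6117, 0.2019, 0.064]
ee_rot: [0.051, -3.139, 0.001]
force: [-0.4, 0.2, 0.7]
width: 0.007
gripper_force: 0.0
```

```bash
python3 -c "from st import *; st()"
```

```text
t 9.85 p [611.7 201.9  64. ] yang 91.86 z [-2.2e-03 -9.0e-04 -1.0e+00] F [-0.4  0.2  0.7] w 0.007 j [-0.45  0.63  0.07  1.69 -0.06  0.83  1.25]
```

Emit:
{"op": "drive_tool", "data": {
  "targets": [
    [0, 0, 0, -0.2, -0.01, 0.05, 0],
    [0, 0, 0, -0.5, -0.02, 0.05, 0],
    [0, 0, 0, -0.8, -0.02, 0.05, 0],
    [0, 0, 0, -1.1, -0.03, 0.05, 0],
    [0, 0, 0, -1.4, -0.04, 0.05, 0]
  ]
}}

```text
clock: 10.35
position: [0.556, 0.2006, 0.068]
ee_rot: [-0.051, 3.14, 0.0]
force: [1.6, -1.6, 1.3]
width: 0.005
gripper_force: 1.0
```

Emit:
{"op": "drive_tool", "data": {
  "targets": [
    [0, 0, 0, -0.2, -0.01, 0, 0],
    [0, 0, 0, -0.4, -0.01, 0, 0],
    [0, 0, 0, -0.6, -0.02, 0, 0],
    [0, 0, 0, -0.7, -0.02, 0, 0],
    [0, 0, 0, -0.7, -0.02, 0, 0]
  ]
}}

```text
clock: 10.85
position: [0.5277, 0.2001, 0.0674]
ee_rot: [0.052, -3.14, -0.0]
force: [-1.0, -1.0, 0.4]
width: -0.001
gripper_force: 0.0
```

Emit:
{"op": "drive_tool", "data": {
  "targets": [
    [0, 0, 0, -0.05, 0, 0, 0],
    [0, 0, 0, -0.1, 0, 0, 0],
    [0, 0, 0, -0.15, 0, 0, 0],
    [0, 0, 0, -0.15, 0, 0, 0]
  ]
}}

```text
clock: 11.25
position: [0.5268, 0.2, 0.068]
ee_rot: [-0.049, 3.134, 0.002]
force: [13.7, -0.3, -9.8]
width: 0.005
gripper_force: 6.6
```

Emit:
{"op": "drive_tool", "data": {
  "targets": [
    [0, 0, 0, -0.05, 0, 0, 0],
    [0, 0, 0, -0.1, 0, 0, 0],
    [0, 0, 0, -0.1, 0, 0, 0]
  ]
}}

```text
clock: 11.55
position: [0.5266, 0.2001, 0.0687]
ee_rot: [-0.047, 3.128, 0.004]
force: [23.5, -1.2, -16.1]
width: 0.005
gripper_force: 11.9
```

Emit:
{"op": "drive_tool", "data": {
  "targets": [
    [0, 0, 0, 0.2, 0, 0, 0],
    [0, 0, 0, 0.5, 0, 0, 0],
    [0, 0, 0, 0.5, 0, 0.5, 0],
    [0, 0, 0, 0.5, 0, 1.2, 0],
    [0, 0, 0, 0.5, 0, 2, 0]
  ]
}}

```text
clock: 12.05
position: [0.5379, 0.1996, 0.1474]
ee_rot: [0.051, -3.138, 0.002]
force: [1.3, 0.9, 0.7]
width: 0.006
gripper_force: 0.0
```

Emit:
{"op": "drive_tool", "data": {
  "targets": [
    [0, 0, 0, -0.8, 0.8, 0.3, 0],
    [0, 0, 0, -1.2, 1.7, 0.6, 0],
    [0, 0, 0, -1.6, 2.7, 1, 0],
    [0, 0, 0, -2, 3.7, 1.2, 0],
    [0, 0, 0, -2.4, 4.6, 1.2, 0]
  ]
}}

```text
clock: 12.55
position: [0.4421, 0.3863, 0.1969]
ee_rot: [-0.052, 3.14, 0.002]
force: [-0.2, 1.7, 0.1]
width: 0.004
gripper_force: 0.0
```

Emit:
{"op": "drive_tool", "data": {
  "targets": [
    [0, 0, -0.5, -0.7, 0.9, 0, 0],
    [0, 0, -1, -1.4, 1.8, 0, 0],
    [0, 0, -1.5, -2.1, 2.7, 0, 0],
    [0, 0, -2, -2.8, 3.6, 0, 0],
    [0, 0, -2, -2.8, 3.6, 0, 0]
  ]
}}

```text
clock: 13.05
position: [0.3233, 0.5339, 0.1949]
ee_rot: [-0.208, -3.13, -0.003]
force: [0.4, 0.8, 0.3]
width: 0.002
gripper_force: 0.0
```

```bash
python3 - <<'E'
from st import *
st(); d=arm.get_image("top")
b=d["pixels"][125:230,255:355]; im=d["pixels"]
z=np.zeros(im.shape[:2],np.uint8); z[135:220,265:345]=(im.min(2)>170)[135:220,265:345]*255
c=max(cv2.findContours(z,cv2.RETR_EXTERNAL,cv2.CHAIN_APPROX_NONE)[0],key=cv2.contourArea)
w=ray(d,c[:,0,:],.0745).astype(np.float32); print(cv2.minAreaRect(w*1000))
cv2.imwrite("pics/n5.png",cv2.resize(b,(550,578),interpolation=cv2.INTER_CUBIC)[:,:,::-1])
E
```

```text
t 13.05 p [323.3 533.9 194.9] yang 82.38 z [-0.0045  0.0019 -1.    ] F [0.4 0.8 0.3] w 0.002 j [-1.13  0.46  0.03  1.62 -0.02  1.07  0.35]
((538.5619506835938, 199.578857421875), (74.47746276855469, 138.87728881835938), 1.3869538307189941)
```

View pics/n5.png

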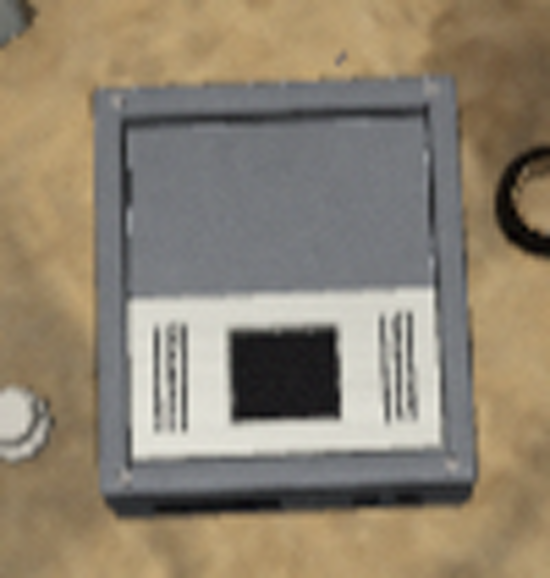

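The shutter is against the front wall, with its front edge at about y=455 in the crop, and it held firm at its stop under 23 N. The loose items in view are where they were. Handing in.

```bash
python3 -c "from cell import arm; print(arm.sign_off())"
```

```text
the job is handed in; nothing more can be done
None
```

I slid the shutter fully back, pressed the round key right down and released it, pushed the shutter home against its front stop, and handed the job in at about 13 s; the hand-in gave no verdict.

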